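# Finish the slat tower and ratchet the lift up four clicks

### The job

On the hobby table, finish the begun slat tower on the ratchet lift: lay the two loose slats side by side as its third layer, square across the top two and straight above the two of the bottom layer, and let go of them. Then take the black upright handle of the lift's lever and swing it away from its stop (anticlockwise seen from above) exactly four clicks, counting by feel from the first click, and finish while still holding the handle there, with the tower standing. Leave the glue bottle, the paint jar and the tape roll alone.

Things in the scene. Friction and masses are not known exactly. Their poses are not given: they have to be found in the camera images.
- slat_a_mid (a point): centre of one of two alike loose pine slats, 100 x 18 x 12 mm, lying flat on the table; x along its length, z up
- slat_b_mid (a point): centre of the other loose slat, alike in all
- tower_top (a point): middle of the begun tower, level with the top faces of its second layer (82 mm above the table). Its slats are like the loose ones: bottom layer two along x, centred at y = -32 and +32 mm; second layer two along y, centred at x = -32 and +32 mm. The third layer goes along x, centred at y = -32 and +32 mm, slat centres 6 mm above this point. Axes level, as the lift's
- lever_grip (a point): middle of the lever's black upright handle, a round post 22 mm across, from 62 (top of the 16 mm wide lever bar) to 112 mm above the table; this point is at 88 mm. It does not spin on the lever: turn with it or let it slip in the fingers. x points outward along the lever; the pivot is 120 mm back. On the bar, 40 mm nearer the pivot, the catch's pin stands up to 86 mm (95 when lifted)
- lever (a joint): lever angle (rad) about its upright pivot: 0 at its stop, growing anticlockwise seen from above, to 1.55. A spring draws it back (1 to 3 N at the handle). First free travel, different each time, then a click every 0.18 rad (22 mm at the handle), the first at 0.18 to 0.42: over about 0.1 rad the push needed climbs by 2 to 6 N, then drops at once by 6 to 15 N, pulling the hand along. A click too many cannot be undone
- board (a joint): height (m) by which the 120 mm square plywood board with the tower has risen: 0 with the lever at its stop, 0.003 more for each 0.18 rad of the lever, which drives it
- sector_axis (a point): point on the lever's pivot axis, 40 mm above the table, on the steel sector with seven saw teeth under the lever, which is clamped at a different angle each time. At the stop the lever's x axis lies 0 to 0.2 rad clockwise of the sector's x axis; click k comes with it 0.18 k (up to 0.04 more) anticlockwise of it. The catch keeps the lever from falling back past a tooth
- lift: grey iron body of the lift, fixed to the table: a block 130 x 130 mm, 34 mm high under the board, joined at its -y side to a round housing of 208 mm diameter about the lever's pivot at x = 0, y = -115 mm. Origin under the middle of the block. At its stop the lever points 0.25 rad anticlockwise of -x; it swings towards -y
- glue: bystander: white glue bottle, 54 mm diameter, 170 mm high; origin under its foot
- paint: bystander: small paint jar, 48 mm diameter, 65 mm high; origin under its foot
- tape: bystander: roll of tape lying flat, 90 mm diameter, 35 mm high; origin under its middle

How it is judged:
By the outcome, as a careful person would: the job done as asked, in the order asked, and still so for the second after the job is handed in, while the arm keeps its last pose, push and grip.
It also fails if it takes over 72 s, if anything falls off the work surface, if the arm or the gripper's body presses on something with over 40 N, if the wrist force passes 120 N, or if a joint passes its speed limit or range.

### The arm

A 6-joint arm with a two-finger parallel gripper is mounted at the origin on the work surface. World frame = base frame: x ahead of the robot, y to its left, z up, the work surface at z = 0. Lengths are in m, angles in rad, forces in N, time in s.
With the tool pointing down it reaches from about 0.3 to 0.825 m from the base axis. Payload 5.4 kg.
Tool frame: the origin (TCP) lies at the very end of the fingers, on their centre line; the grasp point (between the pads) lies 19 mm behind it; z points along the fingers, x is the direction in which the jaws open and shut, and the axes are right-handed (so a half turn about z gives the same grasp; the last joint's range is limited). The gripper opens to 92 mm and grips with 3 to 60 N. Pads are 20 mm wide; open, the fingers measure 128 mm over their backs; the gripper's body (75 mm by 189 mm) begins 69 mm behind the grasp point.
Start: joints at [0.992, 0.158, 1.597, -0, 1.386, -0.21], TCP at [0.207, 0.536, 0.19] pointing down, gripper open.
Joint ranges: [-2.91, 2.91], [-0.94, 2.29], [0.18, 2.7], [-1.29, 4.43], [0.17, 2.64], [-3, 3]. Speed limits (rad/s): [2.57, 2.57, 3.14, 3.14, 3.14, 3.14].

### API

Orientations are given as a rotation vector (axis times angle).
In Python, from workcell import bot gives the robot as it stands. Calls block until the motion is done:
- bot.goto(position, orientation): joint-space move of the TCP to a pose.
- bot.line_to(position, rot=None, max_speed=0.15): straight line of the TCP; rot=None keeps the orientation; max_speed is the mean speed in m/s.
- bot.set_joints(angles): joint-space move.
- bot.set_gripper(opening, newtons=None): opening from 0.0 (shut) to 1.0 (fully open); newtons is the grip in N (None keeps the last); returns when the fingers have stopped.
- bot.hold(seconds).
- bot.inverse_kinematics(position, orientation): joint angles nearest the present ones, or None.
- bot.read_camera(name): name is "side" or "top" or "wrist"; returns a dict with "pixels" (420x560x3 uint8, blue, green, red), "fx", "fy", "cx", "cy" (pixels), "R" (3x3) and "t" (3): a world point X has camera coordinates R X + t. Camera axes: x right, y down, z forward; pixel columns grow to the right and rows downward; lengths in m; the calibration is good to about 2 mm. A picture is of the moment at which its call begins. There is no depth.
A pose or a line that the arm cannot do raises bot.MotionError and nothing moves.
- bot.job_done(): hands the job in, once; it reports no verdict.
Readings, each from a call of its own:
- bot.current_clock(): time.
- bot.current_joints(): joint angles.
- bot.current_joint_vel(): joint speeds.
- bot.current_effort(): joint torques, N m.
- bot.current_ee_pos(): TCP position.
- bot.current_tool_rot(): TCP orientation.
- bot.current_contact_force(): force on the tool from outside, world axes, zero at the start.
- bot.current_ft_torque(): the same for the moment, N m.
- bot.current_opening(): opening from 0.0 (shut) to 1.0 (fully open).
Only numpy, scipy, OpenCV 4.12 (cv2) and the standard library are available. Lean on these libraries where they do the work, as an engineer would, in place of code of your own. Each camera call takes 0.05 s, during which the arm holds its last target.

## Working session

There is one attempt and no reset: what is moved stays moved. The work goes in short steps, each a Python script; the robot and the scene stay as the last script left them, time stands still between calls to the robot, and variables do not carry over. Pictures are saved under pics/ and viewed, and the job is handed in when it is done.

```bash
ls; mkdir -p pics; python3 - <<'E'
from workcell import bot
import cv2,numpy as np
for n in ["side","top","wrist"]:
    c=bot.read_camera(n); cv2.imwrite(f"pics/{n}0.png",c["pixels"]); 
    np.savez(f"pics/{n}0.npz",**{k:np.array(v) for k,v in c.items()})
    print(n,c["fx"],c["cx"],c["cy"],np.round(-np.array(c["R"]).T@np.array(c["t"]),3))
print(bot.current_clock(),bot.current_ee_pos(),bot.current_tool_rot(),bot.current_opening())
E
```

```text
pics
side 436.1010463294502 285.1312404130503 211.7810429495919 [0.268 0.551 0.677]
top 483.5951131261384 275.6817770727196 208.5577551618569 [0.499 0.059 1.161]
wrist 363.6329588559413 276.4250213033872 211.54504504514975 [0.132 0.566 0.383]
0.15 [0.20698704 0.5358809  0.18903038] [ 2.59058007e+00  1.77620687e+00 -2.19647119e-03] 1.0012290001474846
```

View pics/top0.png

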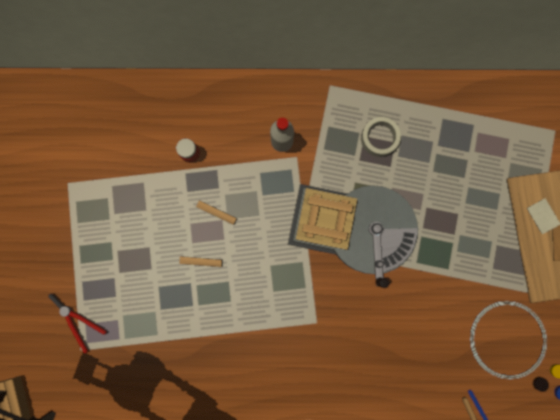

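View pics/side0.png

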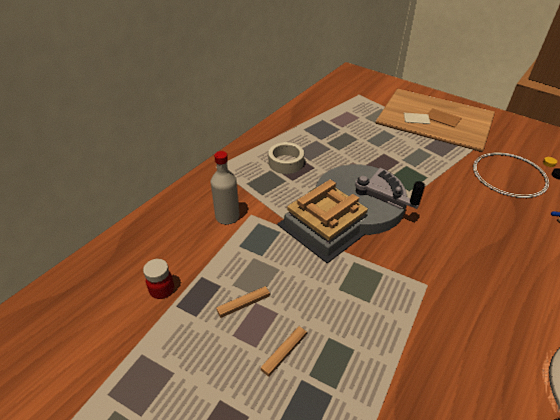

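View pics/wrist0.png

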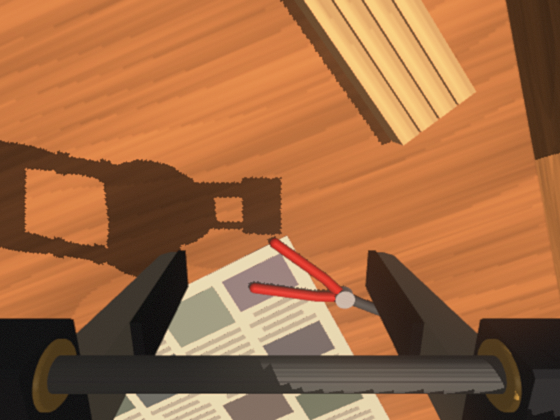

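The top view shows the two slats near (216,212) and (201,262), the tower at about (327,219) with the lift, the lever pivot at (377,229) and the handle at (383,282). I'll enlarge these.

```bash
cat > h.py <<'E'
import cv2,numpy as np
def load(f):
    d=np.load(f); return {k:d[k] for k in d.files}
def snap(bot,n,f):
    c=bot.read_camera(n); cv2.imwrite(f"pics/{f}.png",c["pixels"]); np.savez(f"pics/{f}.npz",**{k:np.array(v) for k,v in c.items()}); return c
def ray(c,u,v,z):
    R=c["R"];o=-R.T@c["t"]; d=R.T@np.array([(u-c["cx"])/c["fx"],(v-c["cy"])/c["fy"],1])
    return o+d*(z-o[2])/d[2]
def proj(c,X):
    p=c["R"]@np.asarray(X)+c["t"]; return np.array([c["cx"]+c["fx"]*p[0]/p[2],c["cy"]+c["fy"]*p[1]/p[2]])
def crop(c,x0,y0,w,h,s,f):
    # nearest pixel centres; grid ticks every 10 px
    im=c["pixels"][y0:y0+h,x0:x0+w]; im=cv2.resize(im,None,fx=s,fy=s,interpolation=cv2.INTER_CUBIC)
    im=cv2.convertScaleAbs(im,alpha=1.5,beta=10)
    for u in range((x0+9)//10*10,x0+w,10):
        X=int((u-x0+.5)*s); cv2.line(im,(X,0),(X,6),(0,255,0),1); cv2.putText(im,str(u),(X-10,16),0,.35,(0,255,0),1)
    for v in range((y0+9)//10*10,y0+h,10):
        Y=int((v-y0+.5)*s); cv2.line(im,(0,Y),(6,Y),(0,255,0),1); cv2.putText(im,str(v),(8,Y+4),0,.35,(0,255,0),1)
    cv2.imwrite(f"pics/{f}.png",im)
E
python3 - <<'E'
from h import *
c=load("pics/top0.npz"); s=load("pics/side0.npz")
crop(c,280,170,150,130,5,"tc1"); crop(c,170,190,90,90,6,"tc2")
crop(s,270,150,170,120,4,"sc1"); crop(s,205,270,110,110,5,"sc2")
for n,u,v,z in [("a",216,212,.012),("b",201,262,.012),("tower",327,219,.082),("piv",377,229,.05),("h",383,282,.112)]: print(n,ray(c,u,v,z).round(3))
E
```

```text
a [0.596 0.209 0.012]
b [0.477 0.243 0.012]
tower [ 0.575 -0.048  0.082]
piv [ 0.555 -0.166  0.05 ]
h [ 0.438 -0.165  0.112]
```

View pics/tc1.png

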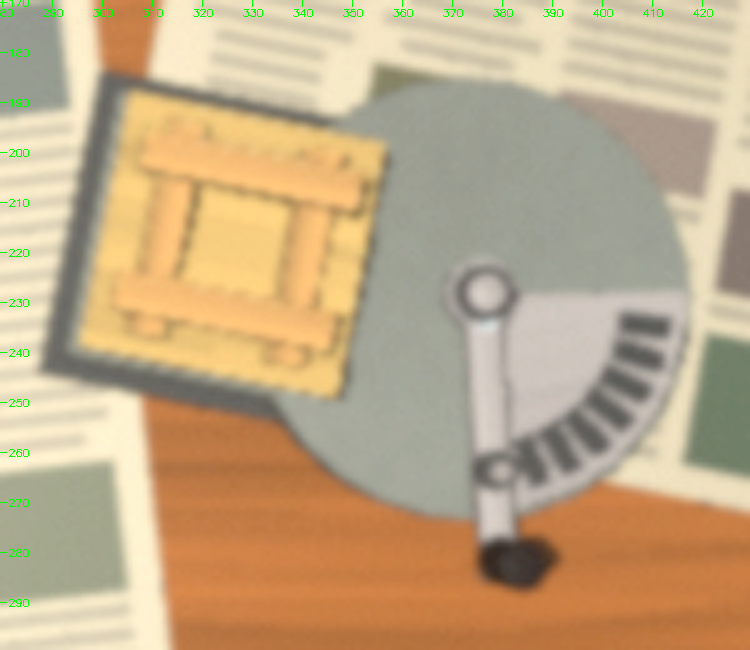

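View pics/tc2.png

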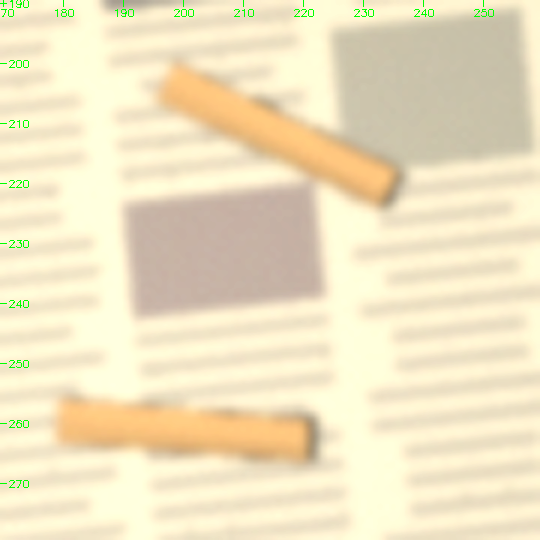

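View pics/sc1.png

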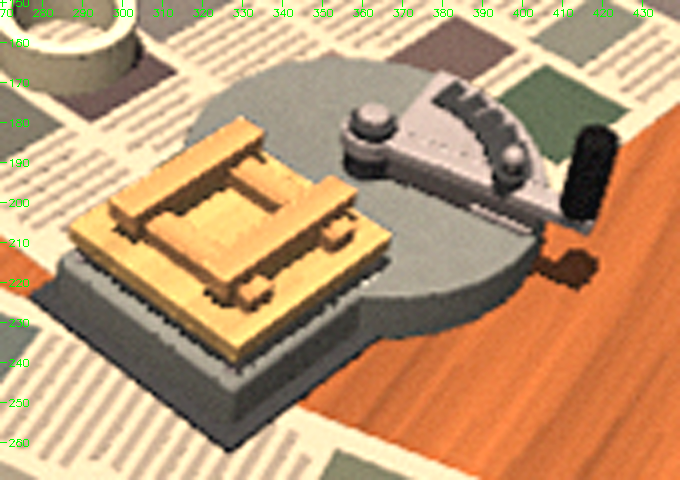

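View pics/sc2.png

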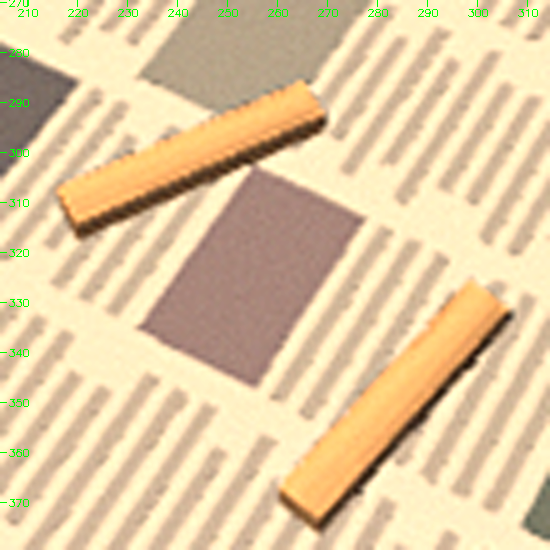

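The crops agree on the layout. Image up is +x, both slats are clear, and the tower's upper slats lie across the image. The lever points at the robot with its pin at (379,263) and handle at (383,281). Next I'll fit models to the corners in both cameras.

```bash
cat >> h.py <<'E'
from scipy.optimize import least_squares
def box(L,W,z): return np.array([[L/2,W/2,z],[L/2,-W/2,z],[-L/2,-W/2,z],[-L/2,W/2,z]])
def place(p,X):
    c,s=np.cos(p[2]),np.sin(p[2]); X=np.asarray(X,float).reshape(-1,3)
    return np.c_[p[0]+c*X[:,0]-s*X[:,1],p[1]+s*X[:,0]+c*X[:,1],X[:,2]]
def fit(obs,p0):
    """obs: list of (cam, pts_local Nx3, pix Nx2)"""
    f=lambda p:np.concatenate([(np.array([proj(c,x) for x in place(p,X)])-P).ravel() for c,X,P in obs])
    r=least_squares(f,p0,loss="soft_l1"); return r.x,f(r.x).reshape(-1,2)
E
cat > m1.py <<'E'
from h import *
T=load("pics/top0.npz"); S=load("pics/side0.npz")
t2=lambda a:np.array(a)/6+[169.5,189.5]
s2=lambda a:np.array(a)/5+[204.5,269.5]
t1=lambda a:np.array(a)/5+[279.5,169.5]
s1=lambda a:np.array(a)/4+[269.5,149.5]
A=t2([(177,62),(395,167),(378,205),(158,98)]); As=s2([(57,190),(304,82),(326,117),(79,222)])
B=t2([(62,398),(309,418),(305,459),(58,440)]); Bs=s2([(280,488),(472,280),(510,312),(318,520)])
for n,a,b,p0 in (("A",A,As,(.596,.209,1.2)),("B",B,Bs,(.477,.243,1.6))):
    # image left=+y : order local: +x end is larger y (left); 
    X=box(.1,.018,.012)
    # first pt left-top (y+, x+)
    order=[1,2,3,0]  # left-upper, right-upper, right-lower, left-lower
    for yaw in (p0[2],):
        Xo=X[order]
        for nm,obs in (("top",[(T,Xo,a)]),("side",[(S,Xo,b)]),("both",[(T,Xo,a),(S,Xo,b)])):
            p,r=fit(obs,(p0[0],p0[1],yaw)); print(n,nm,p.round(4),r.round(1).tolist())
E
python3 m1.py
```

```text
A top [0.5964 0.2102 1.1261] [[-0.4, -0.6], [0.8, -0.0], [0.2, 0.5], [-0.6, 0.1]]
A side [0.5928 0.21   1.1237] [[-0.0, -0.3], [0.2, -0.2], [0.3, -0.2], [-0.5, 0.8]]
A both [0.5941 0.2099 1.1196] [[-0.2, 0.2], [0.8, 1.1], [0.3, 1.5], [-0.4, 0.9], [-0.5, -0.8], [-0.2, -0.5], [-0.2, -0.5], [-1.1, 0.3]]
B top [0.4791 0.245  1.4979] [[-0.4, -0.4], [0.4, -0.4], [0.4, 0.4], [-0.5, 0.3]]
B side [0.4759 0.2454 1.4907] [[-0.6, -0.1], [-0.1, 0.0], [0.5, -0.4], [0.2, 0.4]]
B both [0.4769 0.2452 1.4929] [[-0.5, 0.5], [0.4, 0.7], [0.3, 1.5], [-0.6, 1.1], [-0.9, -0.5], [-0.6, -0.4], [0.0, -0.8], [-0.2, 0.0]]
```

```bash
cat > m2.py <<'E'
from m1 import *
print()
def sl(x): # order (+y,+x),( -y,+x),(-y,-x),(+y,-x)
    return np.array([[x+.009,.05,.082],[x+.009,-.05,.082],[x-.009,-.05,.082],[x-.009,.05,.082]])
def bd(): return np.array([[.06,.06,.058],[.06,-.06,.058],[-.06,-.06,.058],[-.06,.06,.058]])
Xt=np.r_[sl(.032),sl(-.032)]
Pt=t1([(150,132),(366,180),(357,211),(142,164),(122,274),(341,318),(333,350),(112,306)])
Ps=s1([(110,204),(240,117),(264,130),(137,217),(209,265),(330,177),(357,190),(234,280)])
Bt=t1([(128,90),(388,143),(343,400),(75,350)])
Bs_=s1([(68,230),(392,240),(237,350)])
p0=(.575,-.048,-.17)
for nm,obs in (("top sl",[(T,Xt,Pt)]),("side sl",[(S,Xt,Ps)]),("top bd",[(T,bd(),Bt)]),("side bd",[(S,bd()[[0,2,3]],Bs_)]),("all",[(T,Xt,Pt),(S,Xt,Ps)])):
    p,r=fit(obs,p0); print(nm,p.round(4),r.round(1).tolist())
p=np.array(p)
piv=place(p,[0,-.115,.04])[0]; print("piv",piv.round(4))
a=p[2]+np.pi+.25
print("grip",(piv[:2]+.12*np.array([np.cos(a),np.sin(a)])).round(4),"from top img",[ray(T,*t1((x,y)),z).round(4) for x,y,z in ((487,293,.075),(517,563,.112))], a)
E
python3 m2.py | tail -7; python3 - <<'E'
from h import *
s=load("pics/side0.npz"); crop(s,350,160,90,70,8,"sc3"); c=load("pics/top0.npz"); crop(c,360,215,70,75,8,"tc3")
E
```

```text
top sl [ 0.5779 -0.0497 -0.2006] [[-0.2, -0.4], [0.3, -1.0], [0.6, 0.6], [-0.2, 1.0], [-0.3, -1.0], [-0.1, -0.6], [-0.1, 0.9], [0.1, 0.5]]
side sl [ 0.5761 -0.0497 -0.1619] [[0.2, -0.3], [-0.3, -0.2], [0.1, 0.3], [-0.1, 0.7], [-0.9, 0.0], [0.5, -1.3], [0.6, -0.5], [-0.2, 0.9]]
top bd [ 0.578 -0.049 -0.189] [[0.3, 0.5], [-0.3, -0.1], [-0.8, -0.0], [0.9, -0.3]]
side bd [ 0.5755 -0.0464 -0.1958] [[-0.2, -0.3], [0.2, -0.4], [-0.0, 0.6]]
all [ 0.5769 -0.0497 -0.1832] [[-0.6, 0.3], [0.1, -1.0], [0.5, 0.6], [-0.5, 1.7], [-0.2, -0.2], [0.1, -0.6], [0.3, 1.0], [0.3, 1.4], [-0.2, -0.9], [-0.0, -0.3], [0.3, 0.3], [-0.6, 0.2], [-1.8, -0.3], [0.4, -1.1], [0.4, -0.2], [-1.3, 0.6]]
piv [ 0.556  -0.1628  0.04  ]
grip [ 0.4363 -0.1708] from top img [array([ 0.5558, -0.161 ,  0.075 ]), array([ 0.438 , -0.1648,  0.112 ])] 3.20837261445229
```

View pics/tc3.png

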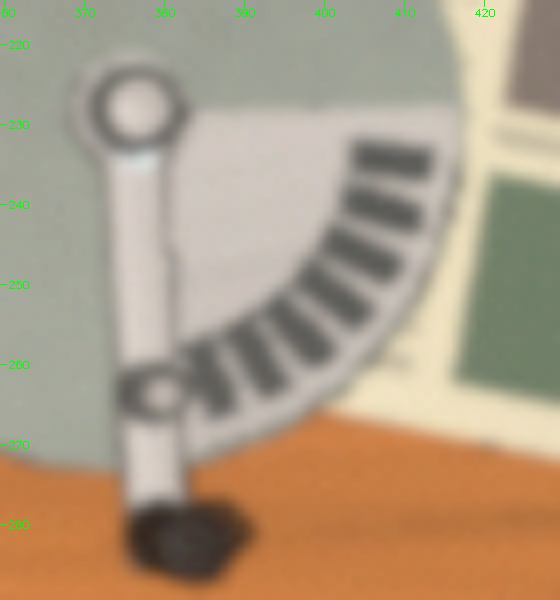

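View pics/sc3.png

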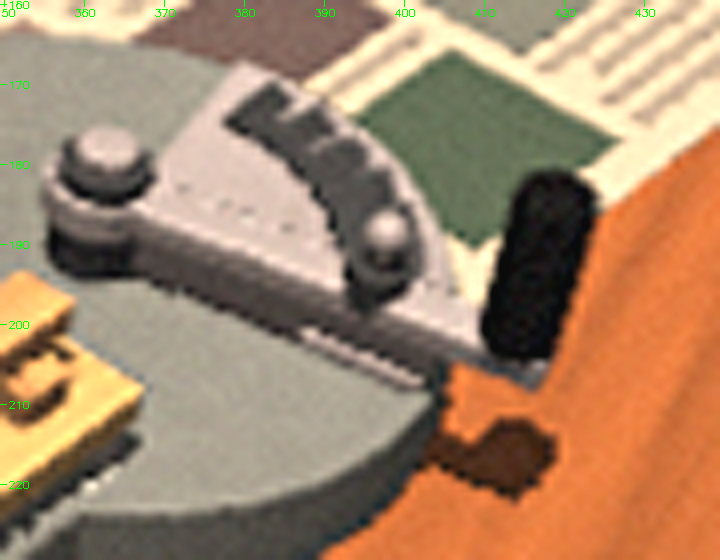

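Poses agree across cameras to 2–3 mm: tower (0.577,-0.050), yaw about -0.19. Next I'll go above slat A and check with the wrist camera.

```bash
cat >> h.py <<'E'
def rv(phi): return np.pi*np.array([np.cos(phi/2),np.sin(phi/2),0.])
E
python3 - <<'E'
from h import *
from workcell import bot
T=load("pics/top0.npz")
print("glue",ray(T,283,124,.17).round(3),"paint",ray(T,187,147,.065).round(3))
for n,p,phi in (("A",(.595,.21,.12),1.122-np.pi/2),("B",(.4775,.2452,.12),1.494-np.pi/2),("pl",(.577,-.05,.15),-.188-np.pi/2),("pl2",(.577,-.05,.15),-.188+np.pi/2),("h",(.436,-.17,.16),3.21-np.pi/2),("h2",(.436,-.17,.16),3.21-3*np.pi/2),("he",(.487,-.26,.08),4.1-np.pi/2),("he2",(.487,-.26,.08),4.1-np.pi*1.5)):
    q=bot.inverse_kinematics(p,rv(phi)); print(n,None if q is None else np.round(q,2))
bot.goto((.595,.21,.12),rv(1.122-np.pi/2)); print(bot.current_clock())
snap(bot,"wrist","w1"); print(bot.current_ee_pos())
E
```

```text
glue [0.768 0.052 0.17 ] paint [0.741 0.272 0.065]
A [ 0.15  0.36  1.5  -0.    1.28  0.6 ]
B [ 0.25  0.12  1.78 -0.    1.24  0.33]
pl [-0.29  0.2   1.63 -0.    1.31  1.46]
pl2 [-0.29  0.2   1.63 -0.    1.31 -1.68]
h [-0.63 -0.1   1.92 -0.    1.32 -2.27]
h2 [-0.63 -0.1   1.92 -0.    1.32  0.87]
he None
he2 [-0.71  0.21  1.77 -0.    1.17 -0.1 ]
2.0083
[0.5945824  0.21118102 0.12024587]
```

View pics/w1.png

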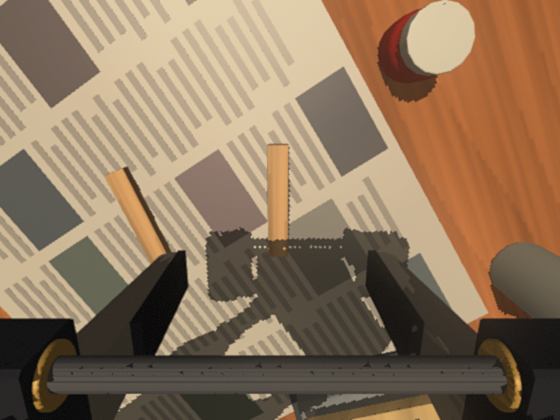

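The wrist view shows slat A centred between the fingers, with its far end at about (277,144). Slat B's far end is at about (117,172).

```bash
python3 - <<'E'
from h import *
c=load("pics/w1.npz"); crop(c,240,125,80,120,5,"wc1")
for p,(x,y,yaw) in (((267,144.5),(.595,.21,1.122)),((288.5,144.5),(.595,.21,1.122)),((107,175.5),(.4775,.2452,1.494)),((126,167.5),(.4775,.2452,1.494))):
    w=ray(c,*p,.012)[:2]-(x,y); u=np.array([np.cos(yaw),np.sin(yaw)]); print(w@u, w@np.array([-u[1],u[0]]))
E
```

```text
0.05034329519103459 0.008686511375301548
0.05038885022875242 -0.009007134296932078
0.04864342699415132 0.00523758656425526
0.048904919437134126 -0.01289658886007753
```

View pics/wc1.png

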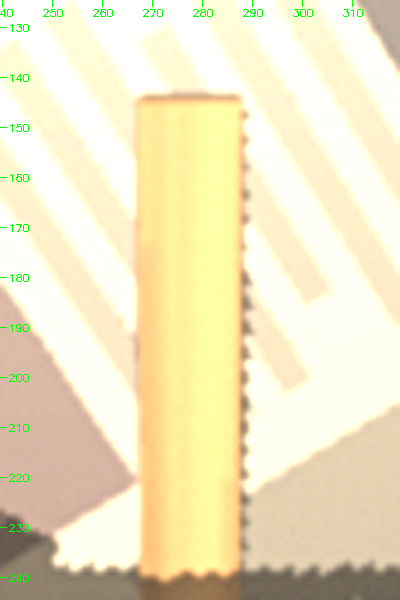

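Slat A is confirmed to within 0.5 mm. I'll pick it up and carry it over the tower.

```bash
python3 - <<'E'
from h import *
from workcell import bot
ph=1.122-np.pi/2
bot.set_gripper(.5)
bot.line_to((.595,.21,.0035),rv(ph),max_speed=.2)
print(bot.current_ee_pos(), bot.current_contact_force())
bot.set_gripper(0,20); print(bot.current_opening()*92)
bot.line_to((.595,.21,.16),rv(ph),max_speed=.25)
p=place((.578,-.0495,-.19),[0,-.032,.16])[0]
bot.goto(p,rv(-.19-np.pi/2)); bot.hold(.2)
snap(bot,"wrist","w2"); snap(bot,"top","t2");print(bot.current_ee_pos()-p,bot.current_opening()*92,bot.current_clock(),bot.current_contact_force())
E
```

```text
[0.59605779 0.2102006  0.00470595] [-0.6891847   0.54124059  1.16210138]
0.3700105653095931
[ 1.60191872e-04  7.72717705e-04 -3.36427973e-05] 0.9248922240708162 6.575 [-0.05905004  0.13623439  0.31604574]
```

View pics/w2.png

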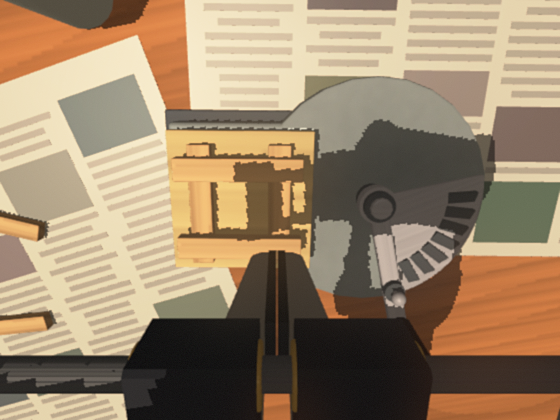

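View pics/t2.png

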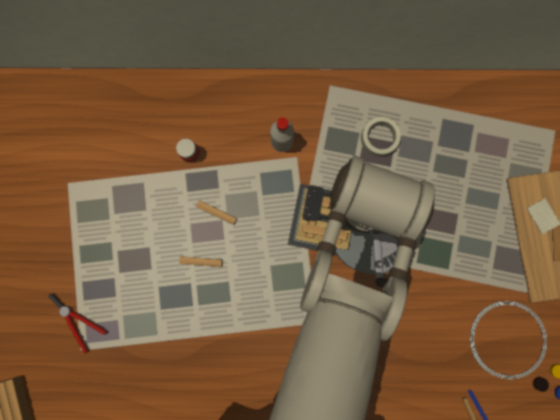

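The gripper shut empty: slat A is still near (216,212) in the top view. I'll check whether it moved at all.

```bash
python3 - <<'E'
from h import *
a=load("pics/top0.npz")["pixels"][190:240,185:250];b=load("pics/t2.npz")["pixels"][190:240,185:250]
im=np.hstack([cv2.resize(x,None,fx=6,fy=6,interpolation=cv2.INTER_CUBIC) for x in (a,b)])
cv2.imwrite("pics/cmp.png",cv2.convertScaleAbs(im,alpha=1.5))
c=load("pics/w1.npz")
print("tcp0.12 proj",proj(c,(.5946,.2112,.12)),"grasp",proj(c,(.5946,.2112,.139)),proj(c,(.5946,.2112,.012)))
R=c["R"];print(-R.T@c["t"]); print(R)
E
```

```text
tcp0.12 proj [276.38008644 251.49203007] grasp [276.39415058 265.57887478] [276.33119287 202.51953881]
[0.62992328 0.28521532 0.31455268]
[[ 9.02107611e-01 -4.31510834e-01  5.08576169e-04]
 [-4.13682617e-01 -8.64499828e-01  2.85493852e-01]
 [-1.22754026e-01 -2.57756566e-01 -9.58380406e-01]]
```

View pics/cmp.png

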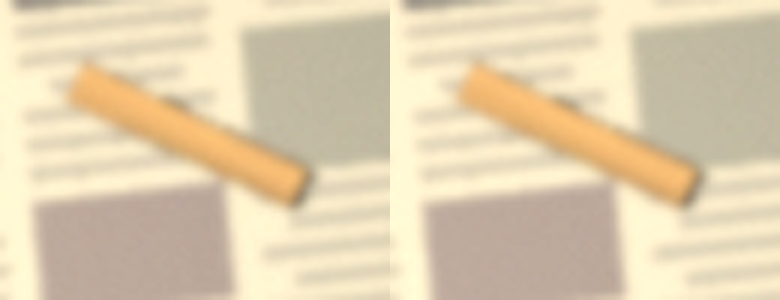

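The slat hasn't moved at all. I'll retry and take side and wrist pictures at the bottom of the descent, before closing.

```bash
python3 - <<'E'
from h import *
from workcell import bot
ph=1.122-np.pi/2
bot.goto((.595,.21,.08),rv(ph)); bot.set_gripper(.5); print(bot.current_opening())
bot.line_to((.595,.21,.002),rv(ph),max_speed=.15)
snap(bot,"side","s3");snap(bot,"wrist","w3")
print(bot.current_ee_pos(), bot.current_tool_rot(),bot.current_contact_force(),bot.current_opening())
c=load("pics/s3.npz"); crop(c,170,200,200,150,4,"sc3b"); print(bot.current_clock())
E
```

```text
0.49825461930613585
[0.59646379 0.21022932 0.00371668] [-3.06173444  0.69883578 -0.00447408] [ 0.44105174 -0.89881259  0.53018246] 0.4990574072424751
9.3
```

View pics/sc3b.png

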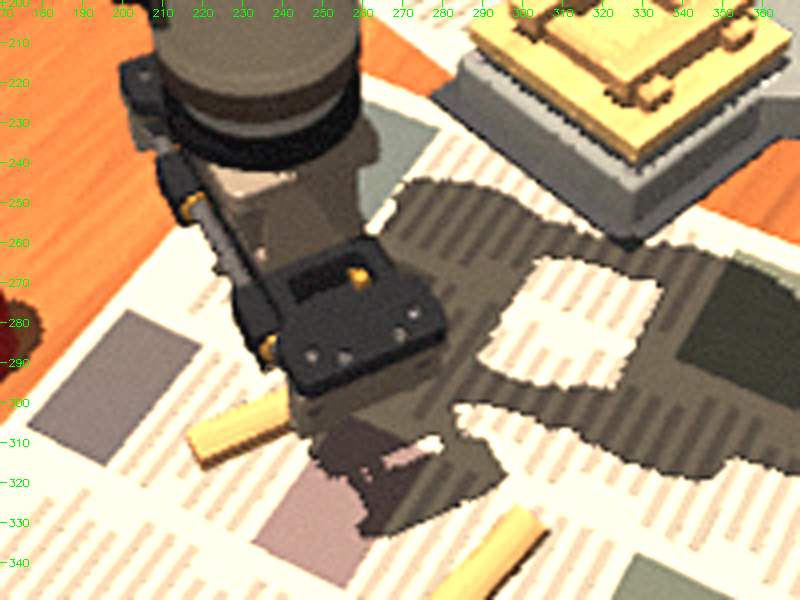

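View pics/w3.png

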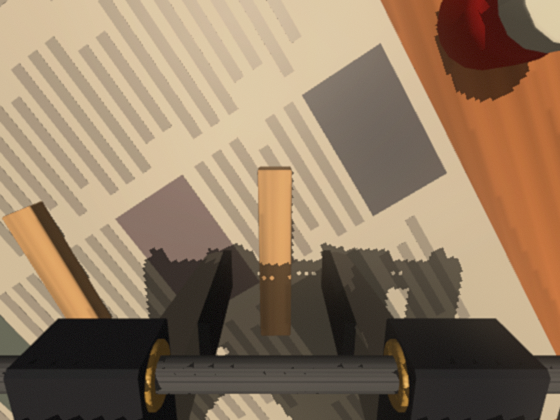

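Both views show the fingers straddling the slat, so I'll lower a little and close while watching the opening.

```bash
python3 - <<'E'
from h import *
from workcell import bot
ph=1.122-np.pi/2
print(bot.current_ee_pos())
bot.line_to((.595,.21,.0005),rv(ph),max_speed=.05); print(bot.current_ee_pos(),bot.current_contact_force())
bot.set_gripper(0.18,20); print(bot.current_opening(),bot.current_clock())
snap(bot,"wrist","w4")
bot.set_gripper(0.0,20); print(bot.current_opening(),bot.current_clock(),bot.current_contact_force())
snap(bot,"wrist","w5");snap(bot,"side","s5"); print(bot.current_ee_pos())
E
```

```text
[0.59646379 0.21022932 0.00371668]
[0.59535334 0.21007563 0.00106481] [-0.111858   -0.00811895 -0.08063726]
0.17924403280486714 10.15
0.0010427851980905284 10.6083 [ 0.48504238 -0.02577809 -0.40255768]
[5.95017536e-01 2.09999426e-01 4.86636792e-04]
```

View pics/w5.png

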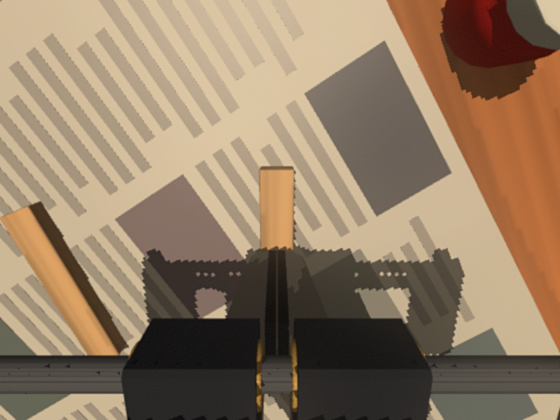

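View pics/w4.png

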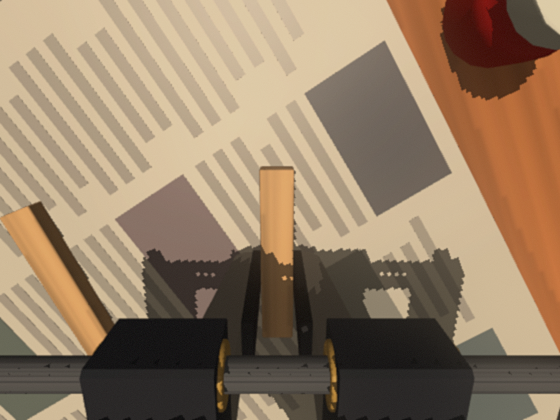

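The fingers close above the slat even though the reading says z is about 0.5 mm. I'll check where the tips really are from the side.

```bash
python3 - <<'E'
from h import *
c=load("pics/s5.npz"); crop(c,190,240,110,90,7,"sc5")
for z in (0,.012,.019,.03): print(z,proj(c,(.595,.21,z)))
w=load("pics/w1.npz"); crop(w,160,220,240,110,3,"wc1b")
u=np.array([np.cos(1.122-np.pi/2),np.sin(1.122-np.pi/2)])
for z in (.12,.13,.14,.15):
  for y in (-.01,.01):
    v=np.array([-u[1],u[0]])
    print(z,y,[proj(w,np.r_[np.array([.5946,.2112])+s*.046*u+y*v,z]).round(0) for s in (1,-1)])
E
```

```text
0 [242.74616756 303.02481223]
0.012 [242.40222634 299.20463441]
0.019 [242.19827595 296.93934397]
0.03 [241.87271266 293.32329092]
0.12 -0.01 [array([355., 268.]), array([198., 267.])]
0.12 0.01 [array([357., 235.]), array([196., 235.])]
0.13 -0.01 [array([359., 275.]), array([194., 275.])]
0.13 0.01 [array([361., 242.]), array([192., 241.])]
0.14 -0.01 [array([363., 284.]), array([190., 283.])]
0.14 0.01 [array([365., 249.]), array([187., 248.])]
0.15 -0.01 [array([367., 293.]), array([185., 293.])]
0.15 0.01 [array([370., 257.]), array([183., 256.])]
```

View pics/sc5.png

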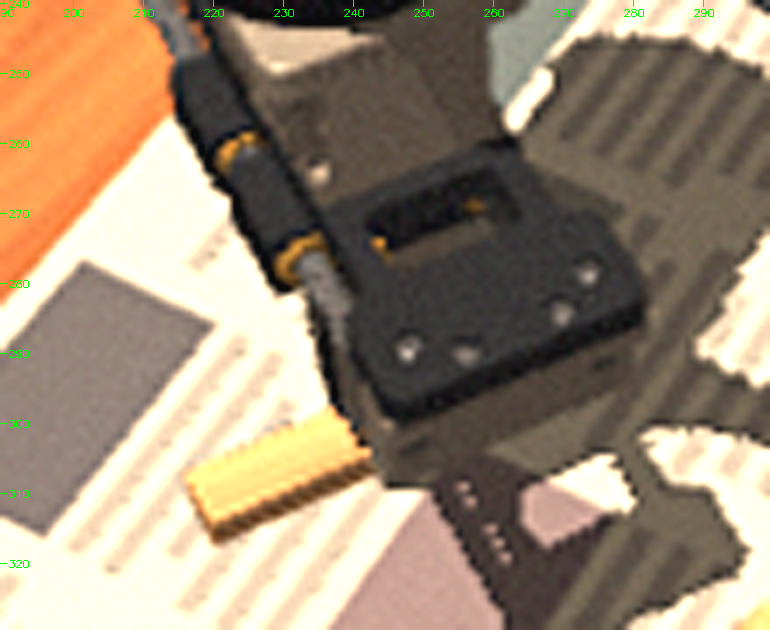

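View pics/wc1b.png

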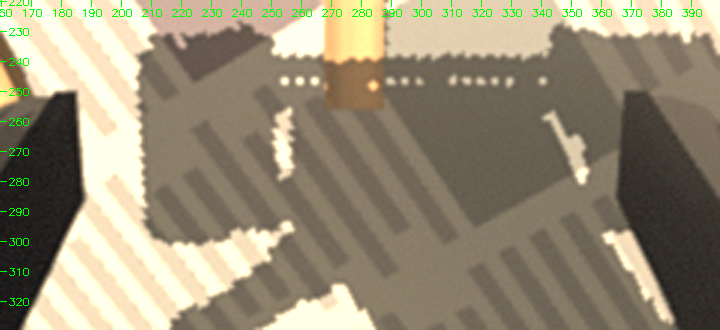

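The wrist picture matches finger ends at z≈0.14 when the TCP reads 0.12, which would put the true finger ends about 20 mm short of the reported TCP. I'll check that against the side view.

```bash
python3 - <<'E'
from h import *
c=load("pics/s5.npz")
ph=1.122-np.pi/2; u=np.array([np.cos(ph),np.sin(ph)]); v=np.array([-u[1],u[0]])
for z in (0,.01,.02,.025):
    print(z,[ (a,b,proj(c,np.r_[np.array([.595,.21])+a*u+b*v,z]).round(1).tolist()) for a in (-.018,0,.018) for b in (-.01,.01)])
w=load("pics/w5.npz"); crop(w,230,230,100,100,6,"wc5")
w=load("pics/w3.npz"); crop(w,180,230,190,110,4,"wc3")
E
```

```text
0 [(-0.018, -0.01, [251.9, 308.1]), (-0.018, 0.01, [241.9, 312.6]), (0, -0.01, [247.7, 300.9]), (0, 0.01, [237.8, 305.2]), (0.018, -0.01, [243.6, 293.8]), (0.018, 0.01, [233.8, 298.0])]
0.01 [(-0.018, -0.01, [251.7, 305.0]), (-0.018, 0.01, [241.6, 309.4]), (0, -0.01, [247.4, 297.7]), (0, 0.01, [237.5, 302.0]), (0.018, -0.01, [243.3, 290.6]), (0.018, 0.01, [233.4, 294.8])]
0.02 [(-0.018, -0.01, [251.5, 301.8]), (-0.018, 0.01, [241.3, 306.2]), (0, -0.01, [247.2, 294.5]), (0, 0.01, [237.1, 298.8]), (0.018, -0.01, [243.0, 287.4]), (0.018, 0.01, [233.1, 291.6])]
0.025 [(-0.018, -0.01, [251.4, 300.1]), (-0.018, 0.01, [241.1, 304.6]), (0, -0.01, [247.0, 292.8]), (0, 0.01, [236.9, 297.2]), (0.018, -0.01, [242.9, 285.7]), (0.018, 0.01, [232.9, 289.9])]
```

View pics/wc3.png

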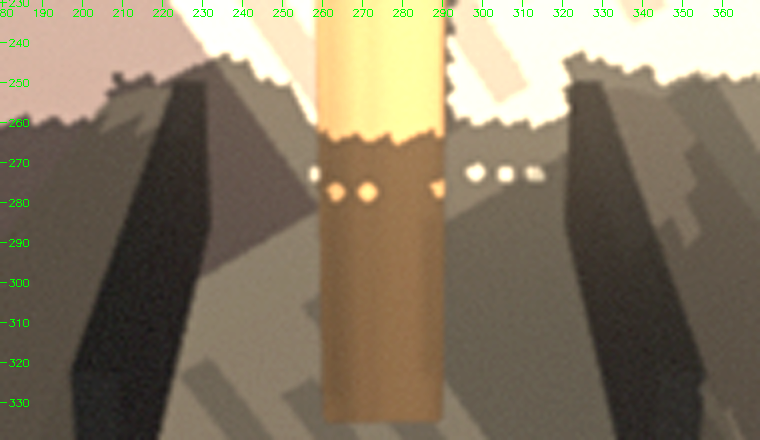

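The evidence fits finger ends about 20 mm above the reported TCP: the gap scale in the wrist view, the corner rows, and closing over a 12 mm slat without touching it. I'll reopen and descend in small steps, watching force.

```bash
python3 - <<'E'
from h import *
from workcell import bot
ph=1.122-np.pi/2
bot.set_gripper(.4)
for z in (-.006,-.010,-.013,-.0155):
    bot.line_to((.595,.21,z),rv(ph),max_speed=.04)
    f=bot.current_contact_force(); print(z,bot.current_ee_pos()[2].round(4),f.round(2))
    if abs(f[2])>5: print("touch"); break
bot.set_gripper(0,25); print(bot.current_opening()*92,bot.current_clock(),bot.current_contact_force().round(2))
snap(bot,"wrist","w6")
E
```

```text
-0.006 -0.0067 [0.49 0.33 0.23]
-0.01 -0.0104 [-0.15 -0.83 -0.23]
-0.013 -0.0133 [-0.11 -0.31 -0.67]
-0.0155 -0.0157 [-0.04 -0.12  1.43]
17.36551758448986 12.8833 [-0.38 -0.02  0.06]
```

View pics/w6.png

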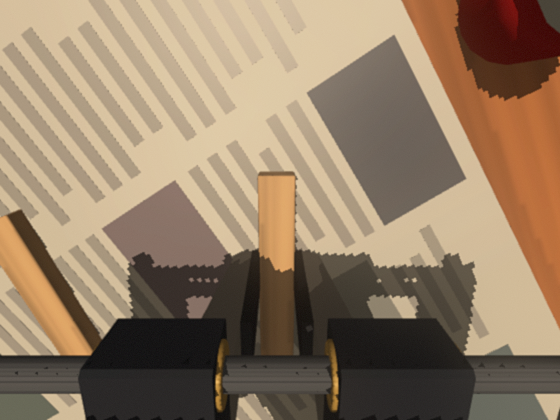

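The opening stopped at 17.4 mm, so the slat is gripped. The fingertips do sit about 19.5 mm above the reported TCP, and I'll correct every height for it. Next I'll refine the tower from w2.

```bash
python3 - <<'E'
from h import *
c=load("pics/w2.npz"); crop(c,155,100,175,175,4,"wc2")
E
```

```text
(no output)
```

View pics/wc2.png

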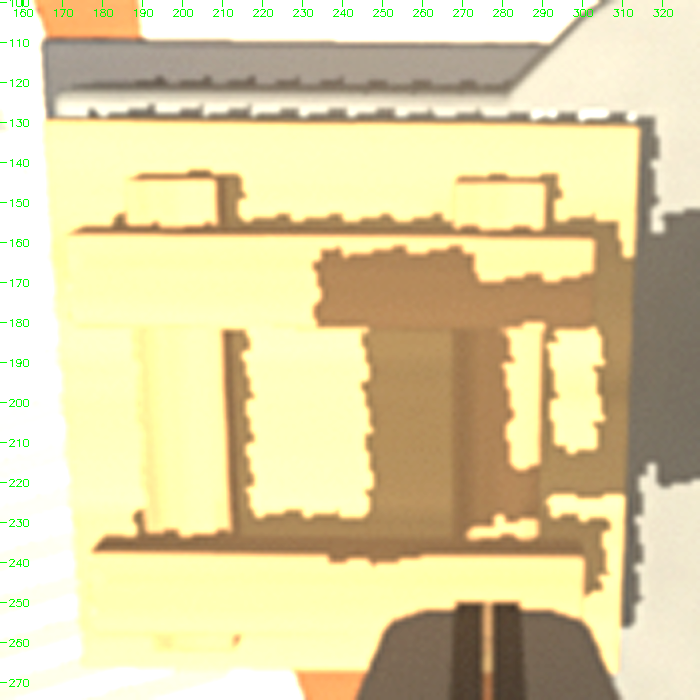

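```bash
cat > m3.py <<'E'
from h import *
W=load("pics/w2.npz")
k=lambda a:np.array(a)/4+[154.5,99.5]
X=np.array([[.041,.05,.082],[.041,-.05,.082],[.023,-.05,.082],[-.023,.05,.082],[-.023,-.05,.082],
 [.05,.041,.07],[.05,.023,.07],[.05,-.023,.07],[.05,-.041,.07],[.06,.06,.058],[.06,-.06,.058]])
P=k([(72,234),(595,238),(597,326),(97,551),(585,556),(131,178),(217,178),(457,181),(546,181),(46,119),(640,125)])
p,r=fit([(W,X,P)],(.577,-.05,-.19)); print(p.round(4),r.round(1).tolist())
p,r=fit([(W,X[:5],P[:5])],(.577,-.05,-.19)); print(p.round(4))
p,r=fit([(W,X[5:9],P[5:9])],(.577,-.05,-.19)); print(p.round(4))
p,r=fit([(W,X[9:],P[9:])],(.577,-.05,-.19)); print(p.round(4))
E
python3 m3.py
```

```text
[ 0.5785 -0.0501 -0.1938] [[-1.7, -0.3], [1.2, -0.4], [-0.0, 1.2], [-1.8, 0.6], [1.4, 0.2], [-1.4, -0.1], [0.4, 0.1], [-0.0, -0.3], [1.0, -0.1], [-1.2, 0.2], [1.0, -0.3]]
[ 0.5786 -0.0502 -0.1919]
[ 0.5784 -0.0499 -0.195 ]
[ 0.5784 -0.05   -0.1965]
```

The tower is at (0.5785,-0.0500), yaw -0.194, with all the parts consistent. I'll place slat A at the -32 side.

```bash
cat > pl.py <<'E'
from h import *
TW=(.5785,-.0500,-.194)
def putdown(bot,y,dz=0,yawfix=0.,dx=0.):
    p=place(TW,[dx,y,0])[0]; o=rv(TW[2]-np.pi/2+yawfix)
    p[2]=.105; bot.goto(p,o); bot.hold(.15)
    p[2]=.069+dz; bot.line_to(p,o,max_speed=.08); bot.hold(.2)
    print(bot.current_ee_pos()-p,bot.current_contact_force().round(2),bot.current_opening()*92)
    for z in (.0675,.0665,.0657,.065):
        if bot.current_contact_force()[2]>1.5: break
        p[2]=z+dz; bot.line_to(p,o,max_speed=.03); bot.hold(.1)
        print(z,bot.current_ee_pos()[2],bot.current_contact_force().round(2))
E
python3 - <<'E'
from pl import *
from workcell import bot
bot.line_to((.595,.21,.11),max_speed=.25); print(bot.current_opening()*92,bot.current_contact_force().round(2))
putdown(bot,-.032)
snap(bot,"side","s7");snap(bot,"wrist","w7"); print(bot.current_clock())
crop(load("pics/s7.npz"),270,130,170,120,4,"sc7")
E
```

```text
17.30242688671374 [ 0.38 -0.28  0.28]
[ 5.41257649e-05 -6.35304384e-05  1.19284800e-05] [0.42 0.17 0.07] 17.116386655564078
0.0675 0.06750970975635812 [-0.63 -0.24 -0.84]
0.0665 0.06655816224685276 [0.79 0.36 0.64]
0.0657 0.06650844160818478 [-2.25  0.24  4.47]
16.8083
```

View pics/w7.png

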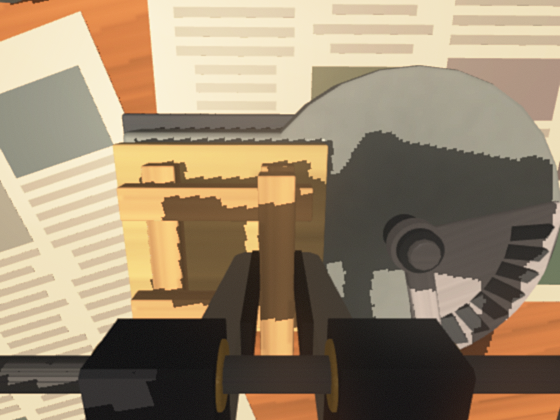

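View pics/sc7.png

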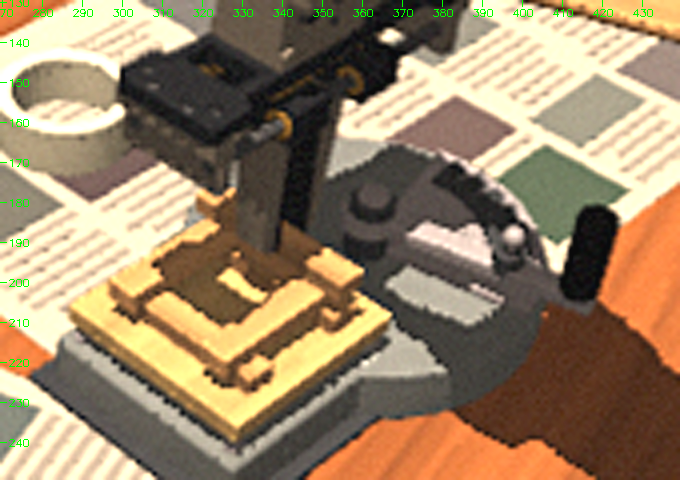

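The slat touched exactly at the predicted height, with 4.5 N. The wrist view shows it lying across both cross slats, with its far end at (277,178). I'll release it and go look at slat B.

```bash
python3 - <<'E'
from pl import *
from workcell import bot
p=bot.current_ee_pos()
bot.set_gripper(.32); 
bot.line_to((p[0],p[1],.12),max_speed=.2); snap(bot,"wrist","w8")
bot.set_gripper(.5)
bot.goto((.480,.2445,.09),rv(1.494-np.pi/2)); bot.hold(.1)
c=snap(bot,"wrist","w9"); print(bot.current_ee_pos(),bot.current_clock())
crop(load("pics/w9.npz"),230,130,100,140,4,"wc9")
crop(load("pics/w8.npz"),110,90,260,180,3,"wc8")
E
```

```text
[0.48071928 0.24368948 0.0901599 ] 19.5333
```

View pics/wc9.png

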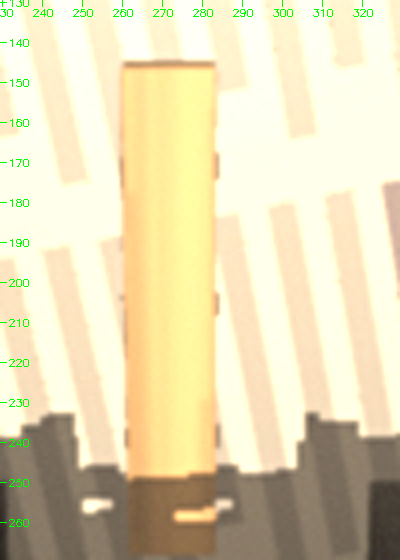

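View pics/wc8.png

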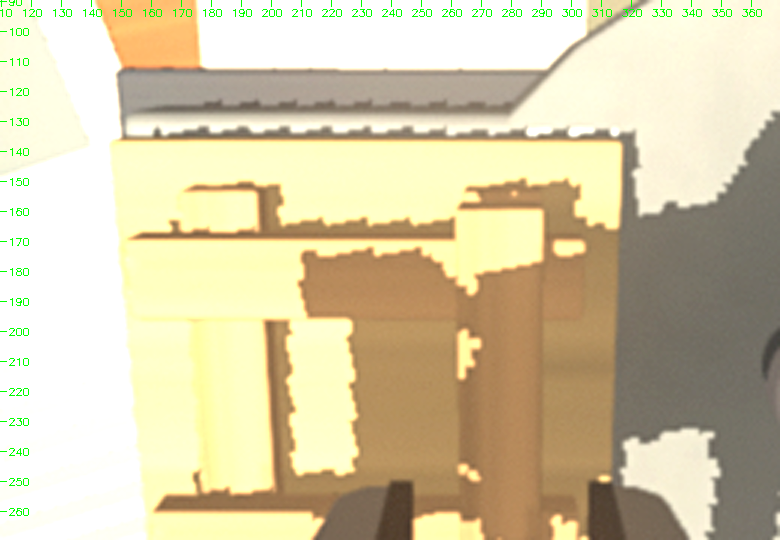

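```bash
python3 - <<'E'
from pl import *
c=load("pics/w9.npz")
L=[ray(c,259.7,145.5,.012),ray(c,261.2,248,.012)];R=[ray(c,283.3,145.5,.012),ray(c,283.6,248,.012)]
for a,b in (L,R): d=(a-b)[:2]; print("yaw",np.arctan2(d[1],d[0]))
print("width",np.linalg.norm(L[0]-R[0]))
yaw=np.mean([np.arctan2(*(a-b)[:2][::-1]) for a,b in (L,R)])
far=(L[0]+R[0])/2; print("centre",far[:2]-.05*np.array([np.cos(yaw),np.sin(yaw)]),yaw)
n=[ray(c,x/4+229.5,268.2,.012) for x in (128,215)]; print("len",np.linalg.norm((n[0]+n[1])/2-far))
w=load("pics/w8.npz")
for X,Y in ((458,207),(543,208),(461,395),(543,395)):
    q=ray(w,X/3+109.5,Y/3+89.5,.094)[:2]-TW[:2]; cs,sn=np.cos(TW[2]),np.sin(TW[2]); print("A",np.round((cs*q[0]+sn*q[1],-sn*q[0]+cs*q[1]),4))
E
```

```text
yaw 1.494319519802137
yaw 1.5010619103981255
width 0.017507349197205802
centre [0.47804364 0.2458377 ] 1.4976907151001313
len 0.09963178996683704
A [ 0.0497 -0.0224]
A [ 0.0495 -0.0396]
A [ 0.0096 -0.0226]
A [ 0.0097 -0.0401]
```

Slat A lies on target (end at x=49.6, edges at y=-22.5/-39.8 mm). Slat B's centre is at (0.478,0.2458), yaw 1.497, and I'll pick and place it now.

```bash
python3 - <<'E'
from pl import *
from workcell import bot
o=rv(1.497-np.pi/2)
bot.line_to((.478,.2458,.02),o,max_speed=.15)
bot.line_to((.478,.2458,-.0155),o,max_speed=.06); bot.hold(.2); print(bot.current_ee_pos(),bot.current_contact_force().round(2))
bot.set_gripper(0,25); print(bot.current_opening()*92)
bot.line_to((.478,.2458,.11),max_speed=.25); print(bot.current_opening()*92)
putdown(bot,.032)
snap(bot,"side","s10");snap(bot,"wrist","w10"); print(bot.current_clock())
crop(load("pics/s10.npz"),270,130,170,120,4,"sc10")
E
```

```text
[ 0.47844037  0.24591988 -0.01503554] [-0.38  0.    0.06]
17.49868652393665
17.268446464326384
[ 7.44044944e-05 -7.67695180e-05  3.39934385e-05] [-0.53  0.63 -0.08] 16.770341157800377
0.0675 0.06749434233578011 [-0.31 -0.15 -0.2 ]
0.0665 0.06657206195848098 [ 0.38 -0.27  0.31]
0.0657 0.06648803251596375 [-1.94  0.31  5.08]
25.5
```

View pics/w10.png

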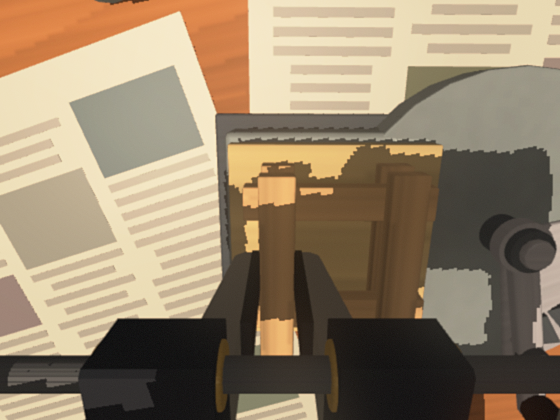

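View pics/sc10.png

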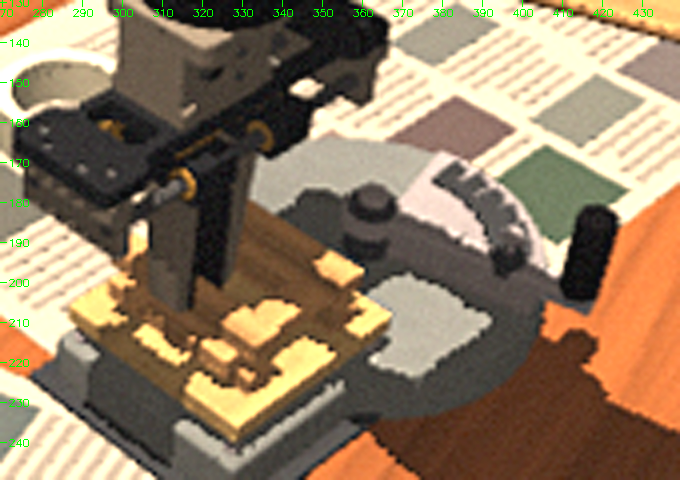

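Slat B is in contact with 5 N and placed. I'll release, rise and check, then move above the handle.

```bash
cat >> pl.py <<'E'
PIV=place(TW,[0,-.115,0])[0][:2]; A0=TW[2]+np.pi+.25
def hp(th,z=0,r=.12): a=A0+th; return np.r_[PIV+r*np.array([np.cos(a),np.sin(a)]),z]
def ho(th): return rv(A0+th-1.5*np.pi)
E
python3 - <<'E'
from pl import *
from workcell import bot
p=bot.current_ee_pos()
bot.set_gripper(.32)
bot.line_to((p[0],p[1],.13),max_speed=.2); snap(bot,"wrist","w11")
print("grip",hp(0),"piv",PIV)
bot.set_gripper(.6)
bot.goto(hp(0,.15),ho(0)); bot.hold(.1)
snap(bot,"wrist","w12"); snap(bot,"top","t12"); snap(bot,"side","s12");print(bot.current_ee_pos(),bot.current_clock())
print(proj(load("pics/w12.npz"),hp(0,.112)))
crop(load("pics/w11.npz"),190,90,260,180,3,"wc11")
E
```

```text
grip [ 0.43651779 -0.1695592   0.        ] piv [ 0.55632968 -0.16284271]
[ 0.43709249 -0.16893587  0.14987624] 28.0667
[278.72682662 230.00751152]
```

View pics/w12.png

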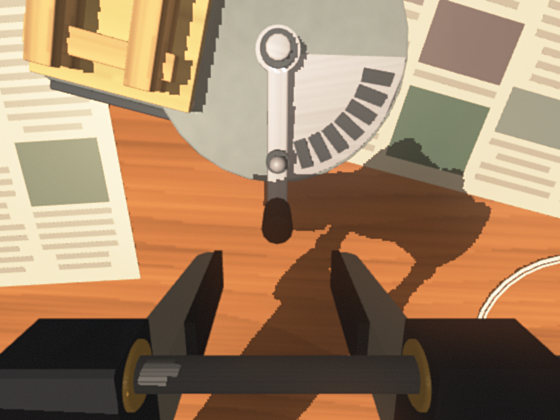

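View pics/wc11.png

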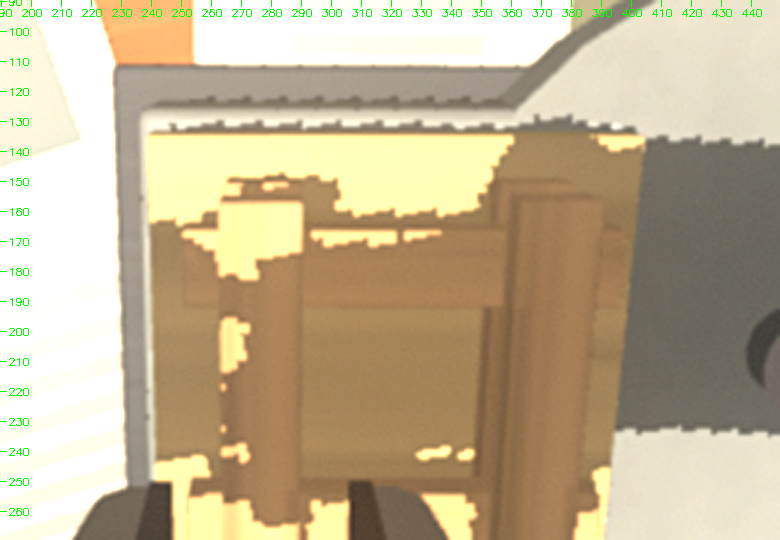

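View pics/s12.png

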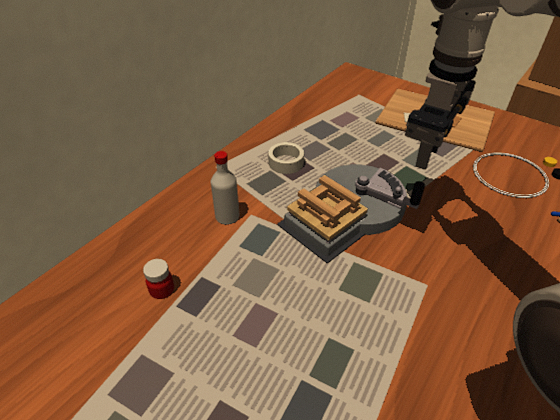

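The handle top is at (277,228) against a predicted (279,230), so within 1 mm. The tower stands with both slats square. I'll grip the handle.

```bash
cat >> pl.py <<'E'
ZH=.052
def ft(bot,th,n=3):
    a=A0+th; t=np.array([-np.sin(a),np.cos(a)]); r=np.array([np.cos(a),np.sin(a)])
    f=np.mean([bot.current_contact_force() for _ in range(n)],axis=0); return float(f[:2]@t),float(f[:2]@r),float(f[2])
E
python3 - <<'E'
from pl import *
from workcell import bot
w=load("pics/w11.npz")
for X,Y in ((219,200),(303,201),(221,500),(302,500),(519,197),(601,197),(503,500),(584,500)):
    q=ray(w,X/3+189.5,Y/3+89.5,.094)[:2]-TW[:2]; cs,sn=np.cos(TW[2]),np.sin(TW[2]); print(np.round((cs*q[0]+sn*q[1],-sn*q[0]+cs*q[1]),4))
bot.line_to(hp(0,ZH),ho(0),max_speed=.12); bot.hold(.2)
print(bot.current_ee_pos()-hp(0,ZH),bot.current_contact_force().round(2))
bot.set_gripper(0,25); print(bot.current_opening()*92,ft(bot,0),bot.current_clock())
snap(bot,"wrist","w13")
t=bot.current_clock(); bot.line_to(hp(.012,ZH),ho(.012),max_speed=.05); print(bot.current_clock()-t,ft(bot,.012),bot.current_clock()-t)
E
```

```text
[0.0492 0.0419]
[0.049  0.0242]
[-0.0192  0.0421]
[-0.0192  0.0236]
[ 0.0499 -0.0212]
[ 0.0499 -0.0384]
[-0.0191 -0.0223]
[-0.0191 -0.0408]
[ 0.00054245 -0.0003974   0.00074633] [ 0.07  0.23 -0.43]
21.170848304271033 (-0.6233764710844284, 0.6005653689341431, 0.9301035954598422) 29.8333
0.25 (-0.9160160401411591, 0.6455903218457656, 0.8493796759646731) 0.25
```

View pics/w13.png

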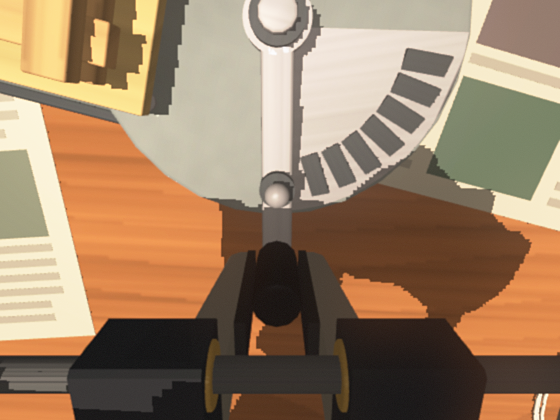

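The handle is gripped (21 mm), and the wrist view shows it between the pads with the pin clear. Now I'll step to the first click.

```bash
python3 - <<'E'
from pl import *
from workcell import bot
th=.012; prev=None; out=[]
while th<.45:
    th+=.012; bot.line_to(hp(th,ZH),ho(th),max_speed=.08)
    f=ft(bot,th); out.append((round(th,3),round(f[0],1),round(f[1],1),round(f[2],1)))
    if prev is not None and f[0]-prev>3: print("CLICK?",th,f[0]-prev); break
    prev=f[0]
    if abs(f[0])>25: print("too much");break
for o in out: print(*o)
print(bot.current_clock(),bot.current_opening()*92)
E
```

```text
CLICK? 0.3000000000000001 3.0755186488430404
0.024 -0.5 0.1 0.8
0.036 -0.9 0.1 1.2
0.048 -0.6 0.3 1.1
0.06 -0.7 0.4 0.8
0.072 -1.7 -0.3 1.2
0.084 -0.6 0.8 -0.5
0.096 -1.6 0.7 0.6
0.108 -0.8 1.4 1.4
0.12 -0.3 0.8 0.7
0.132 -0.5 -0.1 0.9
0.144 -0.0 0.8 0.9
0.156 -0.5 -0.2 1.2
0.168 -0.7 -0.1 -0.2
0.18 -1.0 1.2 0.4
0.192 -0.5 0.0 0.1
0.204 -1.9 1.1 1.9
0.216 -3.8 2.1 2.9
0.228 -6.8 0.6 4.8
0.24 -6.5 -0.1 5.4
0.252 -4.4 1.1 4.2
0.264 -7.5 0.8 7.0
0.276 -7.0 0.2 4.6
0.288 -9.6 0.3 6.6
0.3 -6.5 0.3 6.0
36.1333 21.655533802422912
```

The climb started at about 0.20. The last change may only be noise, so I'll read again at rest and go on.

```bash
python3 - <<'E'
from pl import *
from workcell import bot
th=.300
def rd():
    r=[]
    for _ in range(4): bot.hold(.02); r.append(ft(bot,th,1))
    return np.mean(r,axis=0)
f=rd(); print(th,f.round(1)); prev=f[0]
e=bot.current_ee_pos(); print("lag",e-hp(th,ZH))
snap(bot,"wrist","w14")
while th<.40:
    th+=.012; bot.line_to(hp(th,ZH),ho(th),max_speed=.08); f=rd(); print(round(th,3),f.round(1),round(bot.current_opening()*92,2))
    if f[0]-prev>4: print("CLICK"); break
    prev=f[0]
print(bot.current_clock())
snap(bot,"wrist","w15")
E
```

```text
0.3 [-6.7  0.8  5.3]
lag [-3.86452843e-04  9.34640828e-04 -1.50391979e-05]
0.312 [-6.5  0.2  5. ] 21.56
0.324 [ 3.8 -0.2 -3.4] 21.34
CLICK
36.8833
```

View pics/w14.png

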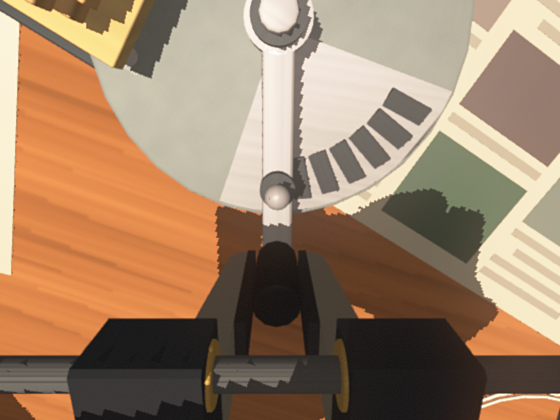

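View pics/w15.png

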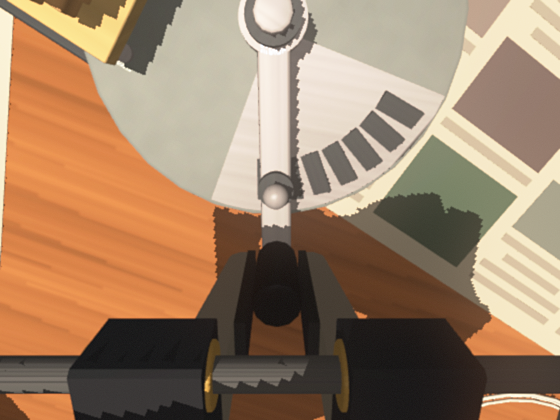

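Force drops cleanly by 10 N at about 0.318 rad after a steady climb. By the given geometry that can only be click 1, since a second click would need at least 0.36. I'll continue and count three more.

```bash
python3 - <<'E'
from pl import *
from workcell import bot
th=.324; last=.318; n=1; prev=3.8
def rd():
    r=[]
    for _ in range(3): bot.hold(.02); r.append(ft(bot,th,1))
    return np.mean(r,axis=0)
while n<4 and th<.93:
    th+=.02 if th-last<.10 else .012
    bot.line_to(hp(th,ZH),ho(th),max_speed=.08); f=rd(); s=""
    if f[0]-prev>4.5: n+=1; last=th-.006; s=f"CLICK {n}"
    print(round(th,3),f.round(1),s)
    prev=f[0]
    if bot.current_clock()>60: print("time");break
print(n,th,bot.current_clock(),bot.current_opening()*92); snap(bot,"wrist","w16")
E
```

```text
0.344 [ 3.7  0.8 -3.3] 
0.364 [-1.   0.2  0.8] 
0.384 [-2.3  0.3  1.2] 
0.404 [-3.8  0.5  3.2] 
0.424 [-4.5  0.2  4.8] 
0.436 [-8.   0.8  6.6] 
0.448 [-6.8  0.3  5.5] 
0.46 [-9.5  0.8  8. ] 
0.472 [-7.   1.   5.4] 
0.484 [-5.9 -0.2  5.2] 
0.496 [-8.7  0.1  7.4] 
0.508 [ 5.4 -1.  -4.9] CLICK 2
0.528 [ 1.7 -0.5 -1.4] 
0.548 [-1.3 -1.2  0.9] 
0.568 [-3.9 -1.1  2.8] 
0.588 [-6.6 -0.9  4.9] 
0.608 [-7.3 -0.6  6.1] 
0.62 [-5.6 -0.7  4.4] 
0.632 [-8.7 -0.9  7.1] 
0.644 [-6.3 -0.9  5.3] 
0.656 [-9.6 -0.4  8.1] 
0.668 [-8.5 -1.1  6.9] 
0.68 [-4.7 -1.2  3.7] 
0.692 [ 4.6 -2.4 -4.9] CLICK 3
0.712 [ 0.5 -2.4 -0.6] 
0.732 [-1.9 -2.4  1.3] 
0.752 [-4.2 -3.2  2.7] 
0.772 [-5.8 -2.6  4.1] 
0.792 [-6.2 -3.   5.4] 
0.804 [-8.9 -2.8  7.7] 
0.816 [-7.6 -2.9  5.9] 
0.828 [-10.7  -2.1   8.6] 
0.84 [-7.7 -2.9  6.4] 
0.852 [-7.2 -3.2  5.8] 
0.864 [-9.7 -2.2  8.1] 
0.876 [ 2.3 -4.2 -2.4] CLICK 4
4 0.8760000000000004 47.7333 21.616773051492526
```

View pics/w16.png

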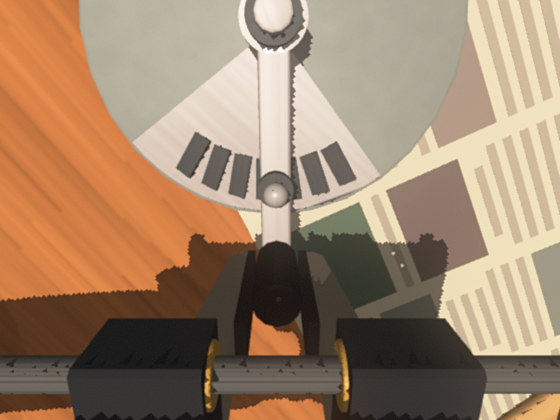

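Four clicks came at 0.318, 0.502, 0.686 and 0.870 rad, evenly 0.184 apart, and two slots remain ahead of the bar, as predicted. I'll settle slightly past the tooth and check the tower.

```bash
python3 - <<'E'
from pl import *
from workcell import bot
th=.892
bot.line_to(hp(th,ZH),ho(th),max_speed=.05); bot.hold(.3)
print(ft(bot,th),bot.current_opening()*92,bot.current_clock())
snap(bot,"side","s17"); snap(bot,"top","t17")
crop(load("pics/s17.npz"),270,150,170,120,4,"sc17"); crop(load("pics/t17.npz"),280,170,150,130,5,"tc17")
E
```

```text
(-0.8147867577450761, -6.104703554356366, -0.29707017188306795) 21.31283831716798 48.3333
```

View pics/sc17.png

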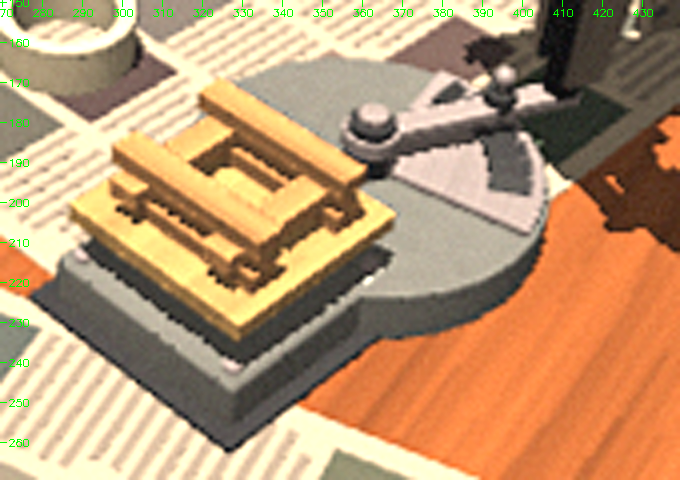

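View pics/tc17.png

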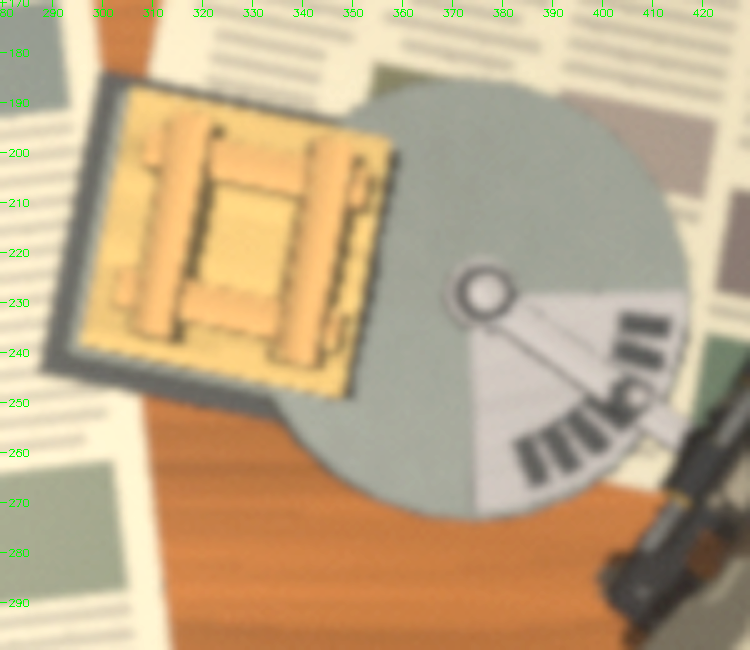

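The tower stands square on the raised board, four slots lie behind the bar with two ahead, and the push at the handle is about 1 N. I'm handing it in.

```bash
python3 - <<'E'
from workcell import bot
print(bot.current_opening()*92,bot.current_clock()); bot.job_done()
E
```

```text
21.3585759613753 48.4333
the job is handed in; nothing more can be done
```

I laid both loose slats as the third layer and let go of them. I then swung the lever four clicks and handed the job in at 48 s, still holding the handle.

- **Slats:** Before the lever moved, the wrist camera showed the slats within about 1–2 mm of their targets. The last top and side pictures show the tower standing square on the raised board.
- **Clicks:** I felt clean force drops of 9–14 N at 0.318, 0.502, 0.686 and 0.870 rad, evenly spaced. I finished at 0.892 rad with under 1 N of push, about 6 N of sideways pull and the grip at 21 mm. In the pictures the slots ahead of the lever bar fell from five after click 1 to two, which agrees with four clicks.
- **What went wrong:** The first attempt at slat A closed on air. The real finger ends sit about 19.5 mm short of the reported TCP, contrary to the description. I corrected all heights for that, and the later contacts came where predicted.
- **Camera disagreement:** The side and top cameras differed by 2–3 mm in x, so I used the wrist views to settle positions.
- **Bystanders:** I never went near the glue bottle, the paint jar or the tape roll.

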